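# Screw the dispenser head on until its nozzle stands over the tube

### The arm

A 6-joint arm with a two-finger parallel gripper is mounted at the origin on the work surface. World frame = base frame: x ahead of the robot, y to its left, z up, the work surface at z = 0. Lengths are in m, angles in degrees, forces in N, time in s.
With the tool pointing down it reaches from about 0.35 to 0.875 m from the base axis. Payload 4.2 kg.
Tool frame: the origin (TCP) lies on the front face of the gripper's body, between the roots of the fingers; the fingertips stand finger_overhang ahead of it and the grasp point (between the pads) lies 51 mm ahead of it (finger_overhang is the distance from the TCP to the fingertips, in m); z points along the fingers, y is the line along which they close (so a half turn about z gives the same grasp; the last joint's range is limited). The gripper opens to 87 mm and grips with 3 to 60 N. Pads are 19 mm wide; open, the fingers measure 117 mm over their backs; the gripper's body (75 mm by 190 mm) begins 51 mm behind the grasp point.
Start: joints at [86.379, 22.042, 0.453, 0, -68.411, -14.817], TCP at [0.198, 0.593, 0.292] pointing down, gripper open.
Joint ranges: [-179.83, 179.83], [-69.29, 118.12], [-61.27, 80.66], [-181.25, 117.63], [-171.15, -9.14], [-177.46, 177.46]. Speed limits (degrees/s): [159.86, 159.86, 180, 180, 180, 180].

### API

Orientations are given as a 3x3 rotation matrix whose columns are the frame's x, y, z axes.
In Python, from station import sense, capture, camera_model, finish_job, finger_overhang gives the robot as it stands. The module is installed in compiled form; this text tells all that it offers.
- The arm moves only by the tool jog_arm, never from a script. Its argument "rows" is a list that holds one entry, the list of rows, each a list of 4 numbers: the shift along the tool's x, y, z in m, then the turn about the tool's z in rad. A call has 1 to 20 rows; each row shifts and turns the commanded pose from where the row before left it, along the tool's axes as they then stand; what a row does not reach is not made up. A row lasts 1/8 s, in which the tool goes at most 62.5 mm and 10.7 degrees, less where a joint would pass 70% of its speed; a pose out of reach is approached as far as the arm can. A call is refused whole if a number of a shift passes 0.0625 or a number of a turn 0.188, either way. A call with a gripper value outside its range is refused whole. "claw" is the opening, from 0 (shut) to 1 (fully open), set as the call begins (left out, the last holds). The fingers move at their own pace and stop on an object; the grip force is fixed at half the most. Time passes only in rows, so rows that do not move let the fingers close. It gives the time, the measured TCP pose, the force, the opening and the grip force at its end, in the units of the state.
- sense(): the state, without advancing time (a new reading comes with each control period).
- capture(name): name is "scene" or "side" or "wrist"; returns the picture (400x640x3 uint8, red, green, blue); there is no depth.
- camera_model(name): a dict with "fovy" (degrees; the focal length in pixels is half the picture's height over the tangent of half this angle, whatever the lens; pixels are square), "cx", "cy" (the principal point, pixels), "eye" and "rotation" of the camera in the world. Camera axes: x right, y down, z forward; pixel columns grow to the right and rows downward; lengths in m; the calibration is good to about 2 mm. A picture is of the moment at which its call begins: read the wrist's pose just before it. camera_model takes no time and is no camera call; for the wrist camera it gives the pose at the moment of the call.
- finish_job(): hands the job in; it is judged then, once.
The state is a dict: "time_s": time; "joints": joint angles; "joint_velocities": joint speeds; "effort": joint torques, N m; "tcp_pos": TCP position; "ee_rot": TCP orientation; "wrist_force": force on the tool from outside, world axes, zero at the start; "moment": the same for the moment, N m; "gripper_width": opening from 0.0 (shut) to 1.0 (fully open); "gripper_force": force on a finger pad.
Only numpy, scipy, OpenCV 4.12 (cv2) and the standard library are available. Lean on these libraries where they do the work, as an engineer would, in place of code of your own. Each camera call takes 0.05 s, during which the arm holds its last target. There are 200 camera calls.

### The job

Put the loose dispenser head upright on the amber bottle's toothed ring, find by feel where its teeth drop fully home between the ring's teeth, then screw it clockwise (seen from above) by at least a twelfth of a turn, stopping where its nozzle tip stands over the mouth of the blue-rimmed tube; then let go. The ring rides on a soft seal, so never bear hard on it (stay below 20 N, pressing and turning together; a few newtons of press are enough), and leave everything else on the bench in its place.

Things in the scene. Friction and masses are not known exactly. Their poses are not given: they have to be found in the camera images.
- head: the loose dispenser head, 78 mm high, about 0.25 kg, upright on the bench at first. Origin: centre of its underside (the ends of its teeth); z up its axis, x towards the nozzle. White round skirt, 61 mm wide, up to 36 mm; blue grip block above. A white nozzle pipe (10 mm thick) leaves the skirt along +x, 24 mm up, and bends down at its end
- head_grip (a point): point on the head's axis 58 mm above its origin, in the middle of the blue grip block: 44 mm long along the head's x, 36 mm across the two flats that face its +y and -y, from 36 to 78 mm above the origin. Take it by the flats from above; the skirt below is wider, so fingertips must stay above 36 mm
- head_bore (a point): centre of the head's bore mouth, 10 mm above its origin: bore 21 mm wide, open below, 26 mm deep. Round it 6 orange teeth point down: 10 mm high, 9 mm wide, evenly spaced on a circle of 24.5 mm radius, the first 30 degrees from the head's x
- nozzle_tip (a point): lower end of the head's nozzle (orange, 7 mm thick), 75 mm from the head's axis along its x and 4 mm above its origin
- tube_mouth (a point): centre of the mouth of the open, blue-rimmed sample tube (mouth 26 mm wide, 114 mm above the bench). Fixed on a white carrier round the bottle's foot, 75 mm from the bottle's axis, in a direction that varies
- foot: fixed dark steel foot that holds the amber bottle (73 mm wide) upright; origin on the bench, on the vertical axis of bottle and ring. Bottles differ: the ring's flat top lies 137 to 143 mm above the bench (not reported). Home, the head's teeth stand on that flat between the ring's teeth (play about 4 degrees either way), so the head's origin is at its height
- ring_axis (a point): point on the axis of bottle and ring, 140 mm above the bench (fixed, not the true ring height). On the ring's flat top stand 6 orange teeth like the head's, at an angle that varies and is not reported, and a central steel spigot 19 mm wide, 31 mm high, its last 6 mm tapered to 8 mm. In the bore it centres the head (1 mm play) already while teeth rest on teeth, 10 mm above home
- ring (a joint): grey threaded ring on the bottle's neck, 62 mm wide: angle screwed, rad, 0 at the start (it cannot be unscrewed further), growing clockwise seen from above, no stop before 5. It resists turning with 0.15 N m (6 to 10 N at the teeth), stays where left and sinks 4 mm a turn. Pressed down it gives 1.5 mm on a soft seal (from 1.5 N up, 3 N per mm), then is hard
- basin: loose terracotta-orange plastic waste basin, 170 mm wide, 70 mm high; bystander; origin at the centre of its underside
- boat_a: loose white weighing boat, 70 x 45 x 22 mm; bystander; origin at the centre of its underside
- boat_b: loose white weighing boat, 70 x 45 x 22 mm; bystander; origin at the centre of its underside
- vial: loose amber vial with a blue cap, 26 mm wide, 50 mm high; bystander; origin at the centre of its underside
- vial2: loose clear vial with a green cap, 26 mm wide, 50 mm high; bystander; origin at the centre of its underside
- tub_green: loose clear tub with a green lid, 106 x 126 x 55 mm; bystander; origin at the centre of its underside
- tub_orange: loose clear tub with an orange lid, 106 x 126 x 55 mm; bystander; origin at the centre of its underside
Not all that is in view belongs to the job. What is shaped like the head but yellow is not meant.

How it is judged (in metres and radians):
On the way, in this order (a step that is already met when the one before it is completed fails the run):
1. the head is upright on the ring, its teeth fully home between the ring's teeth (z of head in the frame of foot between 0.125 and 0.1443 m and horizontal distance between head and foot below 0.006 m and angle between head's own z axis and vertical below 0.08 rad), for 0.1 s.
2. the head, still home, has screwed the ring clockwise by at least about a twelfth of a turn (0.36 rad on the ring, play allowed for) and its nozzle tip is over the tube's mouth (all of step 1 and value of joint ring above 0.36 rad and horizontal distance between nozzle_tip and tube_mouth below 0.009 m), for 0.2 s.
At the end, for the whole second after the job is handed in: The head, released and at rest, stands upright (0.08 rad) and home on the bottle: origin 125 to 144.3 mm above the bench, within 6 mm of the bottle axis; ring screwed clockwise over 0.36 rad; nozzle tip within 9 mm (horizontally) of the tube mouth's centre (all of step 2 and linear speed of head below 0.02 m/s and contact force between the fingers and head below 0.1 N); the robot touches nothing.
It fails at once if the head bears on the bottle's ring with more than 20 N (pressing and turning load together) (contact force between head and bottle above 20 N).
It fails at once if a bystander is moved more than 25 mm (distance of any of basin, boat_a, boat_b, vial, vial2, tub_green, tub_orange from where it was at the start of the episode above 0.025 m).
It also fails if it takes over 72 s, if anything falls off the work surface, if the arm or the gripper's body presses on something with over 40 N, if the wrist force passes 120 N, or if a joint passes its speed limit or range.

## Working session

There is one attempt and no reset: what is moved stays moved. The work goes in short steps, Python scripts to look and compute and a tool call to move; the robot and the scene stay as the last step left them, time stands still between calls to the robot, and variables do not carry over. Pictures are saved under pics/ and viewed, at most 10 in all, crops included, and the job is handed in when it is done.

Besides the shell and the picture viewer there is one more tool, called after "Emit:" by a JSON object that holds its "fn" and its "kwargs", one argument or row to a line. jog_arm: Moves the arm, as the interface text tells. Its arguments: {"type":"object","properties":{"rows":{"type":"array"},"claw":{"type":"number"}},"required":["rows"]}

```bash
mkdir -p pics; python3 - <<'E'
from station import *
import cv2,numpy as np
s=sense();print(s['time_s'],s['tcp_pos'],np.round(s['ee_rot'],3).tolist(),s['wrist_force'],s['gripper_width'],finger_overhang)
for n in ['scene','side','wrist']:
    m=camera_model(n);print(n,{k:np.round(v,4).tolist() for k,v in m.items()})
    cv2.imwrite(f'pics/{n}0.png',capture(n)[:,:,::-1])
E
```

```text
0.0 [0.1975022  0.59251259 0.2911604 ] [[0.949, -0.316, -0.001], [-0.316, -0.949, -0.002], [0.0, 0.002, -1.0]] [ 0.07835973  0.7411662  -0.28988362] 0.9989957106882869 0.0697
scene {'fovy': 55.0717, 'cx': 317.8279, 'cy': 191.783, 'eye': [1.2407, 0.2877, 0.8341], 'rotation': [[-0.3903, 0.6562, -0.6459], [0.9207, 0.2729, -0.2791], [-0.0069, -0.7036, -0.7106]]}
side {'fovy': 47.7348, 'cx': 316.4661, 'cy': 202.3535, 'eye': [-0.194, -0.7043, 0.7991], 'rotation': [[0.6912, -0.3981, 0.6032], [-0.7227, -0.3832, 0.5752], [0.0022, -0.8335, -0.5526]]}
wrist {'fovy': 67.5643, 'cx': 321.8555, 'cy': 197.9472, 'eye': [0.2599, 0.5705, 0.3838], 'rotation': [[-0.3172, -0.9204, -0.2287], [-0.9483, 0.3084, 0.0744], [0.0021, 0.2405, -0.9706]]}
```

View pics/scene0.png

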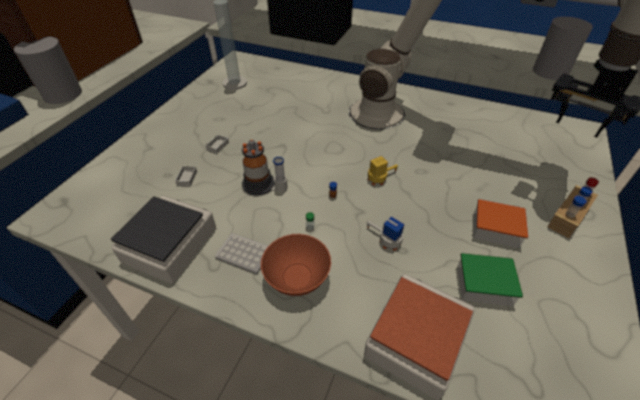

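View pics/side0.png

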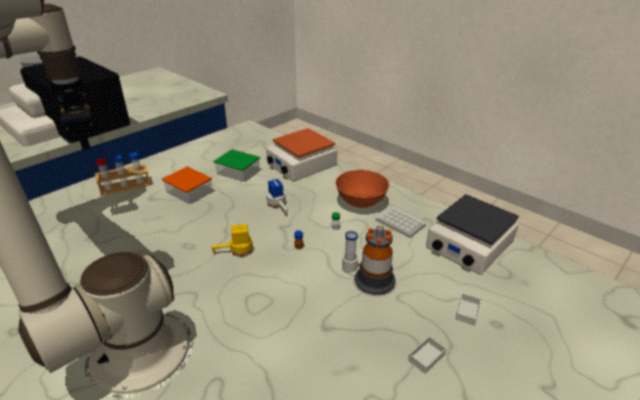

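View pics/wrist0.png

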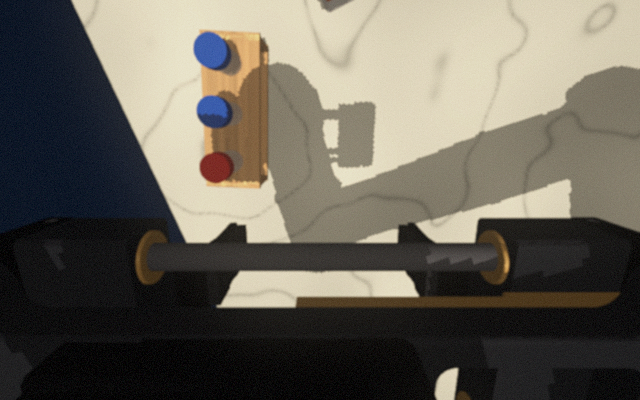

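The scene view shows the blue head at about (393,230), its nozzle towards (370,228), the bottle top at (255,148) and the tube at (279,162). In the side view they are at (276,187), (378,235) and (351,237).

```bash
cat > h.py <<'E'
import cv2,numpy as np
from station import *
def ray(m,u,v):
    f=200/np.tan(np.radians(m['fovy']/2))
    d=np.array(m['rotation'])@np.array([(u-m['cx'])/f,(v-m['cy'])/f,1.]);return np.array(m['eye']),d/np.linalg.norm(d)
def plane(m,u,v,z):
    e,d=ray(m,u,v);return e+d*(z-e[2])/d[2]
def tri(ms,uvs):
    A=np.zeros((3,3));b=np.zeros(3);rs=[ray(m,*p) for m,p in zip(ms,uvs)]
    for e,d in rs: P=np.eye(3)-np.outer(d,d);A+=P;b+=P@e
    x=np.linalg.solve(A,b);return x,[np.linalg.norm((np.eye(3)-np.outer(d,d))@(x-e)) for e,d in rs]
def proj(m,p):
    f=200/np.tan(np.radians(m['fovy']/2));c=np.array(m['rotation']).T@(np.array(p)-m['eye']);return c[:2]/c[2]*f+[m['cx'],m['cy']]
def blobs(im,lo,hi,amin=20):
    hsv=cv2.cvtColor(im,cv2.COLOR_BGR2HSV);k=cv2.inRange(hsv,np.array(lo),np.array(hi))
    n,l,st,c=cv2.connectedComponentsWithStats(k)
    return [(np.round(c[i],1).tolist(),st[i].tolist()) for i in range(1,n) if st[i][4]>=amin]
E
python3 - <<'E'
from h import *
a=cv2.imread('pics/scene0.png');b=cv2.imread('pics/side0.png')
for im in (a,b): print(blobs(im,(105,120,60),(125,255,255),15)); print('or',blobs(im,(3,120,90),(18,255,255),8))
ms=[camera_model('scene'),camera_model('side')]
for n,p in dict(blue=[(394,229),(276,187)],bottle=[(255,148),(378,235)],tube=[(279,161),(351,236)]).items(): print(n,tri(ms,p))
c=lambda im,x,y,w,h:cv2.resize(im[y:y+h,x:x+w],(400,300),interpolation=cv2.INTER_CUBIC)
cv2.imwrite('pics/crop1.png',np.vstack([np.hstack([c(a,225,130,80,60),c(a,355,200,80,60)]),np.hstack([c(b,330,215,80,60),c(b,240,165,80,60)])]))
E
```

```text
[([383.8, 5.2], [354, 0, 56, 15, 607]), ([524.9, 15.2], [432, 0, 188, 44, 4206]), ([5.4, 101.2], [0, 94, 16, 16, 150]), ([332.6, 185.5], [330, 183, 6, 6, 34]), ([586.2, 190.4], [581, 187, 11, 8, 59]), ([579.8, 199.9], [574, 196, 12, 9, 77]), ([394.3, 225.8], [385, 218, 18, 15, 137])]
or [([260.0, 146.8], [259, 145, 3, 4, 10]), ([244.9, 149.1], [243, 147, 5, 5, 14]), ([252.6, 150.9], [251, 150, 4, 3, 11]), ([253.7, 162.8], [249, 160, 10, 7, 39]), ([582.8, 211.0], [571, 194, 25, 31, 142]), ([501.7, 218.2], [477, 199, 51, 39, 1456]), ([563.0, 213.2], [558, 208, 10, 14, 70]), ([295.2, 264.0], [261, 235, 70, 59, 2971]), ([422.8, 326.9], [371, 278, 101, 102, 5862])]
[([133.1, 155.0], [128, 151, 11, 10, 83]), ([117.6, 158.1], [113, 154, 10, 9, 75]), ([275.1, 188.0], [269, 180, 14, 17, 174]), ([298.0, 234.5], [295, 231, 7, 8, 52]), ([350.4, 238.3], [346, 237, 10, 3, 16]), ([453.7, 248.1], [449, 244, 11, 9, 51])]
or [([303.3, 142.1], [274, 128, 61, 30, 1013]), ([135.1, 170.6], [125, 165, 22, 11, 128]), ([186.4, 179.0], [162, 166, 50, 27, 733]), ([112.5, 171.2], [108, 170, 9, 4, 22]), ([362.0, 184.0], [336, 170, 53, 30, 1238]), ([106.4, 177.7], [95, 173, 31, 13, 98]), ([126.0, 187.4], [100, 176, 50, 19, 164]), ([369.9, 233.5], [367, 228, 6, 12, 55]), ([388.0, 234.9], [386, 229, 5, 13, 54]), ([378.7, 240.3], [377, 237, 5, 7, 27]), ([297.0, 242.8], [295, 241, 6, 6, 22]), ([377.4, 252.6], [364, 244, 28, 17, 332]), ([233.8, 253.2], [232, 252, 5, 3, 8]), ([241.5, 255.0], [240, 254, 4, 3, 12])]
blue (array([0.5875464 , 0.21744766, 0.06012947]), [np.float64(0.0014425733481230295), np.float64(0.001442573348123138)])
bottle (array([ 0.52064943, -0.22092266,  0.14291765]), [np.float64(0.002667080932470722), np.float64(0.0026670809324709018)])
tube (array([ 0.50954214, -0.15086094,  0.10837956]), [np.float64(0.0010910471954845356), np.float64(0.0010910471954846367)])
```

View pics/crop1.png

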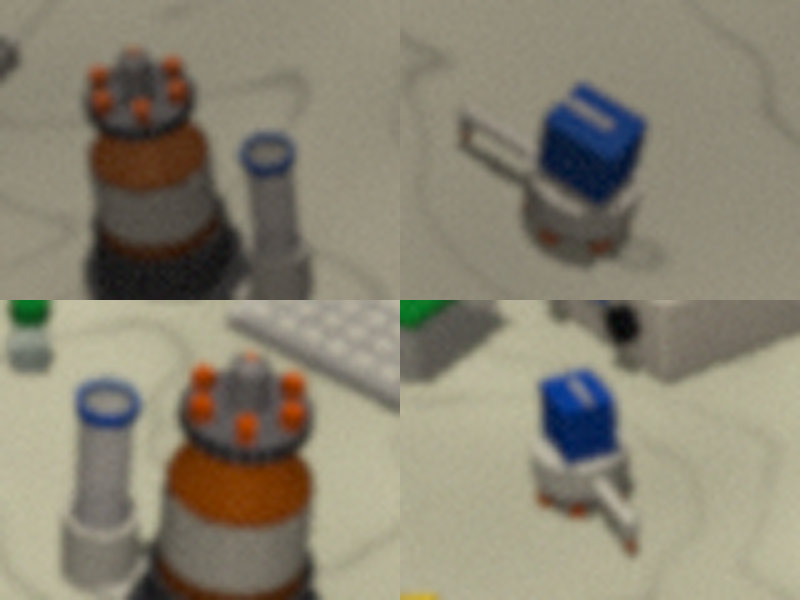

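Bottom-right and top-right crops show the nozzle tip at scene (368,228.6) and side (286.5,214.5), and the blue block's top centre at scene (393.6,223). The left crops show the ring's orange teeth, the spigot and the blue tube rim.

```bash
python3 - <<'E'
from h import *
ms=[camera_model('scene'),camera_model('side')]
S,D=ms
print('tip',tri(ms,[(368.2,228.8),(286.4,214.2)]),plane(S,368.2,229,.006),plane(D,286.4,214.4,.006))
print('top',tri(ms,[(393.6,223),(275.4,181.4)]),plane(S,393.6,223,.078),plane(D,275.4,181.4,.078))
# tube rim centre crop (267,153),(107,402-300)
print('tube',plane(S,225+267/5,130+153/5,.114),plane(D,330+107/5,215+102/5,.114))
for m,ps in ((S,[(98,77),(173,66),(177,91),(141,107),(101,100)]),(D,[(203,79),(292,84),(291,110),(246,126),(201,106)])):
    o=(225,130) if m is S else (330,215)
    print('teeth',[np.round(plane(m,o[0]+x/5,o[1]+y/5,.146)[:2],4).tolist() for x,y in ps])
E
```

```text
tip (array([0.56438258, 0.14673358, 0.0020637 ]), [np.float64(0.00032093638680143026), np.float64(0.0003209363868013322)]) [0.56800728 0.1478493  0.006     ] [0.55998917 0.14139899 0.006     ]
top (array([0.58571495, 0.21445823, 0.08174731]), [np.float64(0.00015483991878968874), np.float64(0.00015483991878976886)]) [0.5825876  0.21398199 0.078     ] [0.58977148 0.21945237 0.078     ]
tube [ 0.51359675 -0.149025    0.114     ] [ 0.50688056 -0.15547458  0.114     ]
teeth [[0.5235, -0.25], [0.498, -0.2151], [0.5173, -0.2018], [0.5377, -0.2136], [0.5409, -0.2377]]
teeth [[0.5197, -0.2026], [0.546, -0.2356], [0.5293, -0.2473], [0.505, -0.2394], [0.5024, -0.2149]]
```

Emit:
{"fn": "jog_arm", "kwargs": {
  "rows": [
    [[0.0443,0.0215,0.003,0],[0.0443,0.0215,0.003,0],[0.0443,0.0215,0.003,0],[0.0443,0.0215,0.003,0],[0.0443,0.0215,0.003,0],[0.0443,0.0215,0.003,0],[0.0443,0.0215,0.003,0],[0.0443,0.0215,0.003,0],[0.0443,0.0215,0.003,0],[0.0443,0.0215,0.003,0],[0.0443,0.0215,0.003,0],[0,0,0,0.1726],[0,0,0,0.1726],[0,0,0,0.1726],[0,0,0,0.1726],[0,0,0,0.1726],[0,0,0,0.1726],[0,0,0,0.1726],[0,0,0,0.1726],[0,0,0,0.1726]]
  ]
}}

```text
time_s: 2.65
tcp_pos: [0.5849, 0.2143, 0.2588]
ee_rot: [[-0.305, -0.952, -0.001], [-0.952, 0.305, -0.0], [0.001, 0.001, -1.0]]
wrist_force: [-0.1, -0.2, -0.3]
gripper_width: 1.002
gripper_force: 0.0
```

Emit:
{"fn": "jog_arm", "kwargs": {
  "rows": [
    [[0,0,0,0],[0,0,0,0]]
  ]
}}

```text
time_s: 2.9
tcp_pos: [0.5851, 0.2144, 0.259]
ee_rot: [[-0.297, -0.955, -0.0], [-0.955, 0.297, -0.0], [0.0, 0.0, -1.0]]
wrist_force: [0.2, -0.0, 0.2]
gripper_width: 1.004
gripper_force: 0.0
```

```bash
python3 - <<'E'
from h import *
s=sense();print(s['time_s'],s['tcp_pos'],np.round(s['ee_rot'],3).tolist(),s['wrist_force'],s['joints'])
m=camera_model('wrist');np.save('m1.npy',m,allow_pickle=True)
im=capture('wrist')[:,:,::-1].copy();cv2.imwrite('pics/w1.png',im)
print(blobs(im,(105,100,50),(128,255,255),200)); print('or',blobs(im,(3,120,90),(18,255,255),30))
E
```

```text
2.9 [0.58506812 0.21439688 0.25903237] [[-0.297, -0.955, -0.0], [-0.955, 0.297, -0.0], [0.0, 0.0, -1.0]] [ 0.16300633 -0.03780014  0.2190813 ] [ 3.49838134e+01  2.32266308e+01 -2.62359081e+00 -3.36004997e-03
 -6.41716780e+01 -5.22866901e+01]
[([324.0, 192.6], [306, 168, 37, 49, 1490])]
or [([67.7, 74.5], [0, 0, 145, 157, 20318]), ([140.5, 250.7], [136, 232, 14, 42, 189]), ([504.5, 260.2], [500, 240, 9, 39, 178])]
```

View pics/w1.png

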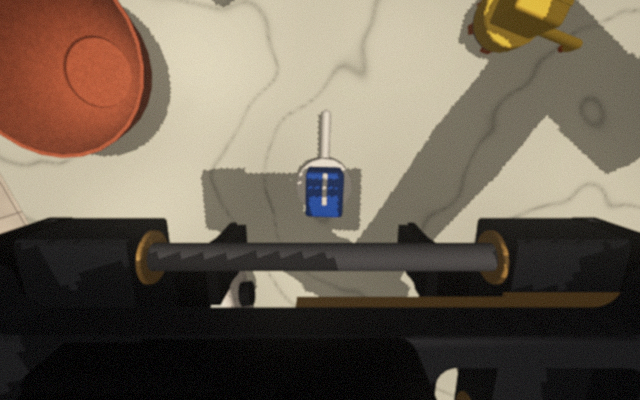

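The wrist view shows the blue block at about (324,193) and the nozzle pipe straight up to (325,112), so the tool is nearly aligned with the head.

```bash
python3 - <<'E'
from h import *
m=np.load('m1.npy',allow_pickle=True).item()
s=sense();R=np.array(s['ee_rot']);t=s['tcp_pos']
im=cv2.imread('pics/w1.png')
f=lambda u,v,z:np.round(R.T@(plane(m,u,v,z)-t),4)
hsv=cv2.cvtColor(im,cv2.COLOR_BGR2HSV);k=cv2.inRange(hsv,np.array((100,100,30)),np.array((130,255,255)))
for v in range(164,220,3):
    x=np.where(k[v,280:370])[0]; print(v,(x.min()+280,x.max()+280,int(im[v,x+280,0].mean())) if len(x) else None,end=' ')
print()
for v in range(112,162,6):
    r=im[v,300:350].astype(int).sum(1); print(v,np.where(r>np.median(r)+25)[0]+300)
print('tip end',f(325,111,.029),'skirt far top',f(324,157,.036),'skirt sides',f(297,185,.036),f(351,185,.036))
print('block top back edge/near',f(306,217,.078),f(343,217,.078),'front',f(306,185,.078),f(324,168,.036))
print('axis expected px',proj(m,t+R@np.array([0,0,t[2]-.078])))
E
```

```text
164 None 167 None 170 (np.int64(309), np.int64(339), 67) 173 (np.int64(307), np.int64(341), 118) 176 (np.int64(306), np.int64(342), 145) 179 (np.int64(307), np.int64(342), 104) 182 (np.int64(307), np.int64(342), 86) 185 (np.int64(307), np.int64(342), 89) 188 (np.int64(307), np.int64(341), 114) 191 (np.int64(307), np.int64(341), 85) 194 (np.int64(307), np.int64(341), 87) 197 (np.int64(307), np.int64(341), 132) 200 (np.int64(307), np.int64(341), 138) 203 (np.int64(307), np.int64(341), 138) 206 (np.int64(307), np.int64(341), 141) 209 (np.int64(307), np.int64(341), 136) 212 (np.int64(306), np.int64(340), 135) 215 (np.int64(308), np.int64(340), 128) 218 None 
112 []
118 [325 326 327]
124 [325 326 327]
130 [325 326 327]
136 [324 325 326 327]
142 [324 325 326 327]
148 [324 325 326]
154 [324 325 326]
160 [318 319 320 321 322 323 324 325 326 327 328 329]
tip end [0.0796 0.0024 0.2301] skirt far top [0.0329 0.0014 0.2231] skirt sides [ 0.0028 -0.0276  0.2231] [0.0028 0.0305 0.2231]
block top back edge/near [-0.0199 -0.016   0.1811] [-0.0199  0.0195  0.1811] front [ 0.0114 -0.0156  0.1811] [0.0212 0.0014 0.2231]
axis expected px [322.7014733  196.85817038]
```

Emit:
{"fn": "jog_arm", "kwargs": {
  "rows": [
    [[0.0018,0.0012,0.02,0.014],[0,0,0.025,0],[0,0,0.025,0],[0,0,0.025,0],[0,0,0.025,0],[0,0,0.015,0],[0,0,0.01,0],[0,0,0.004,0],[0,0,0,0],[0,0,0,0]]
  ]
}}

```text
time_s: 4.2
tcp_pos: [0.5838, 0.2133, 0.1111]
ee_rot: [[-0.313, -0.95, 0.001], [-0.95, 0.313, 0.001], [-0.001, -0.001, -1.0]]
wrist_force: [0.6, -0.7, -0.1]
gripper_width: 0.996
gripper_force: 0.0
```

Emit:
{"fn": "jog_arm", "kwargs": {
  "rows": [
    [[0,0,0,0],[0,0,0,0],[0,0,0,0],[0,0,0,0],[0,0,0,0],[0,0,0,0]]
  ],
  "claw": 0.2
}}

```text
time_s: 4.95
tcp_pos: [0.5832, 0.2131, 0.1102]
ee_rot: [[-0.313, -0.95, -0.001], [-0.95, 0.313, -0.0], [0.0, 0.001, -1.0]]
wrist_force: [0.7, 0.1, 0.2]
gripper_width: 0.412
gripper_force: 30.0
```

Emit:
{"fn": "jog_arm", "kwargs": {
  "rows": [
    [[0,0,-0.02,0],[0,0,-0.046,0],[0,0,-0.046,0],[0,0,-0.046,0],[0,0,-0.046,0],[0,0,-0.046,0],[0.0405,-0.0181,0,0],[0.0405,-0.0181,0,0],[0.0405,-0.0181,0,0],[0.0405,-0.0181,0,0],[0.0405,-0.0181,0,0],[0.0405,-0.0181,0,0],[0.0405,-0.0181,0,0],[0.0405,-0.0181,0,0],[0.0405,-0.0181,0,0],[0.0405,-0.0181,0,0],[0.0405,-0.0181,0,0]]
  ]
}}

```text
time_s: 7.08
tcp_pos: [0.6327, -0.2735, 0.3586]
ee_rot: [[-0.313, -0.95, -0.003], [-0.95, 0.313, 0.002], [-0.001, 0.003, -1.0]]
wrist_force: [0.7, 0.6, -2.3]
gripper_width: 0.409
gripper_force: 30.0
```

Emit:
{"fn": "jog_arm", "kwargs": {
  "rows": [
    [[0,0,0,0.183],[0,0,0,0.183],[0,0,0,0.183],[0,0,0,0.183],[0,0,0,0.183],[0,0,0,0.183],[0,0,0,0.183],[0,0,0,0.183],[0,0,0,0.183],[0,0,0,0],[0,0,0,0],[0,0,0,0]]
  ]
}}

```text
time_s: 8.57
tcp_pos: [0.633, -0.2723, 0.3599]
ee_rot: [[-0.924, 0.383, -0.001], [0.383, 0.924, 0.0], [0.001, 0.0, -1.0]]
wrist_force: [-0.6, 0.0, -3.6]
gripper_width: 0.41
gripper_force: 30.0
```

```bash
python3 - <<'E'
from h import *
s=sense();print(s['time_s'],s['tcp_pos'],np.round(s['ee_rot'],4).tolist(),s['wrist_force'],s['moment'],s['joints'])
m=camera_model('wrist');np.save('m2.npy',m,allow_pickle=True)
im=capture('wrist')[:,:,::-1].copy();cv2.imwrite('pics/w2.png',im)
print('or',blobs(im,(3,120,90),(18,255,255),15));print('bl',blobs(im,(100,100,50),(128,255,255),30))
E
```

```text
8.575 [ 0.63302264 -0.27229381  0.35992811] [[-0.9237, 0.3831, -0.0005], [0.3831, 0.9237, 0.0003], [0.0006, 0.0, -1.0]] [-0.56084322  0.02616867 -3.57104283] [ 0.00010932 -0.10418168 -0.00318891] [-9.86938248e+00  2.67473717e+01  1.74232098e+01 -9.22168005e-03
 -8.07082178e+01 -1.02656536e+02]
or [([321.7, 33.9], [317, 28, 11, 13, 123]), ([298.5, 47.5], [293, 40, 12, 16, 127]), ([343.9, 49.1], [338, 42, 13, 15, 124]), ([298.2, 75.8], [292, 69, 13, 14, 114]), ([341.2, 86.0], [323, 71, 30, 32, 261]), ([304.9, 95.3], [291, 81, 29, 23, 137]), ([320.4, 90.0], [316, 85, 10, 11, 105]), ([575.8, 181.7], [512, 126, 128, 117, 11133]), ([406.0, 257.4], [401, 232, 10, 51, 243]), ([237.2, 259.5], [235, 239, 6, 42, 152])]
bl [([375.5, 38.6], [368, 23, 25, 24, 86]), ([322.1, 225.5], [283, 207, 79, 36, 2332]), ([321.6, 283.1], [284, 271, 76, 25, 1657])]
```

View pics/w2.png

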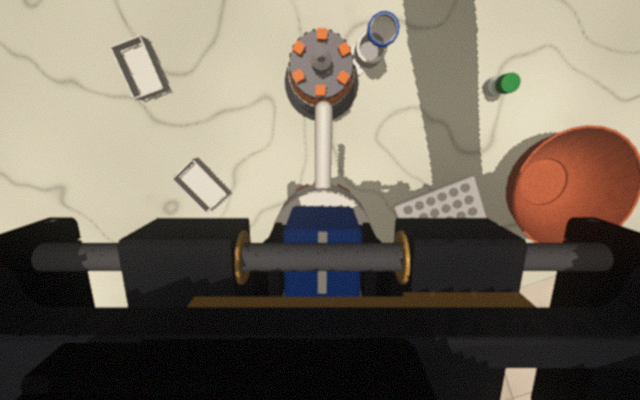

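The wrist view shows all six ring teeth round (321,63), with tooth centroids at (322,34), (298,47), (344,49), (298,76), (344,77) and (320,90). The nozzle points at the ring, and the blue tube rim is at about (383,28).

```bash
python3 - <<'E'
from h import *
from scipy.optimize import least_squares
m=np.load('m2.npy',allow_pickle=True).item();im=cv2.imread('pics/w2.png')
s=sense();R=np.array(s['ee_rot']);t=s['tcp_pos']
hsv=cv2.cvtColor(im,cv2.COLOR_BGR2HSV)
k=cv2.inRange(hsv,np.array((3,150,190)),np.array((18,255,255)));print([ (np.round(c,1).tolist(),a) for c,a in blobs(im,(3,130,190),(18,255,255),25)][:9])
T=[(321.7,33.9),(298.5,47.5),(343.9,49.1),(298.2,75.8),(343.5,76.5),(320.4,90)]
P=np.array([plane(m,u,v,.150)[:2] for u,v in T])
def r(p):
    a=np.arctan2(P[:,1]-p[1],P[:,0]-p[0]);d=np.angle(np.exp(6j*(a-p[2])))/6
    return np.r_[(np.hypot(*(P-p[:2]).T)-.0245),d*.0245]
q=least_squares(r,[*P.mean(0),np.radians(157.5)],x_scale=[.01,.01,.1])
print('centre',q.x[:2],'ang',np.degrees(q.x[2]),'res mm',np.round(q.fun*1e3,1),'radii',np.hypot(*(P-q.x[:2]).T))
# tube rim
bl=cv2.inRange(hsv,np.array((100,60,40)),np.array((130,255,255)));bl[:, :360]=0;bl[60:]=0
c=max(cv2.findContours(bl,cv2.RETR_EXTERNAL,cv2.CHAIN_APPROX_NONE)[0],key=len);pts=cv2.convexHull(c)[:,0]
e=cv2.fitEllipse(cv2.convexHull(c));print(e)
tu=plane(m,*e[0],.114);print('tube',tu,'dist',np.hypot(*(tu[:2]-q.x[:2])),'dir',np.degrees(np.arctan2(*(tu[:2]-q.x[:2])[::-1])))
print('tool->centre in tool',R.T@(np.r_[q.x[:2],.15]-t))
# nozzle pipe
for v in range(110,190,10):
    x=np.where(im[v,305:345].min(1)>150)[0]+305;print(v,x.min() if len(x) else 0,x.max() if len(x) else 0,end='; ')
print('nozzle bend px pred (75,0,z+30)',proj(m,t+R@np.array([.075,0,.082])),proj(m,t+R@np.array([.03,0,.082])))
E
```

```text
[([321.6, 33.0], [317, 28, 10, 11, 104]), ([298.3, 46.8], [293, 41, 12, 13, 98]), ([344.2, 48.3], [339, 42, 11, 13, 94]), ([297.8, 75.1], [292, 69, 12, 13, 92]), ([342.8, 76.6], [337, 71, 12, 12, 95]), ([320.0, 89.6], [316, 85, 9, 10, 89]), ([542.7, 180.5], [521, 160, 44, 43, 1336]), ([557.6, 202.2], [552, 200, 12, 6, 29])]
centre [ 0.52112394 -0.22813087] ang 156.12254276675307 res mm [-0.3 -0.  -0.4  0.1  0.1 -0.1 -0.1 -0.1 -0.2 -0.1  0.5 -0.1] radii [0.0242283  0.02447843 0.02410357 0.02458299 0.02457925 0.02442439]
((382.8966369628906, 28.366182327270508), (30.647369384765625, 35.59123611450195), 21.65387535095215)
tube [ 0.50954929 -0.15492122  0.114     ] dist 0.07411899587305844 dir 98.98425446515068
tool->centre in tool [ 0.12022993 -0.00210394  0.21008893]
110 317 329; 120 305 344; 130 305 344; 140 305 344; 150 305 337; 160 305 344; 170 305 344; 180 305 328; nozzle bend px pred (75,0,z+30) [324.27618236 104.85339755] [324.16661235 184.01461298]
```

Emit:
{"fn": "jog_arm", "kwargs": {
  "rows": [
    [[0.03,-0.0015,0,0.024],[0.04,0,0,0],[0.035,0,0,0],[0.015,0,0,0],[0,0,0.02,0],[0,0,0.028,0],[0,0,0.02,0],[0,0,0.01,0],[0,0,0,0],[0,0,0,0],[0,0,0,0]]
  ]
}}

```text
time_s: 10.0
tcp_pos: [0.523, -0.2258, 0.2832]
ee_rot: [[-0.914, 0.406, 0.002], [0.406, 0.914, -0.0], [-0.002, 0.0, -1.0]]
wrist_force: [0.3, 0.6, -2.2]
gripper_width: 0.406
gripper_force: 30.0
```

```bash
python3 - <<'E'
from h import *
s=sense();print(s['time_s'],s['tcp_pos'],np.round(s['ee_rot'],4).tolist(),s['wrist_force'],s['moment'])
a=capture('scene')[:,:,::-1];b=capture('side')[:,:,::-1]
c=lambda im,x,y,w,h:cv2.resize(im[y:y+h,x:x+w],(400,500),interpolation=cv2.INTER_CUBIC)
cv2.imwrite('pics/c3.png',np.hstack([c(a,215,85,80,100),c(b,340,170,80,100)]))
E
```

```text
10.0 [ 0.52300586 -0.22575013  0.28324932] [[-0.9137, 0.4064, 0.0019], [0.4064, 0.9137, -0.0005], [-0.002, 0.0004, -1.0]] [ 0.25553082  0.64658769 -2.17010656] [ 0.01495375 -0.12784348  0.02610724]
```

View pics/c3.png

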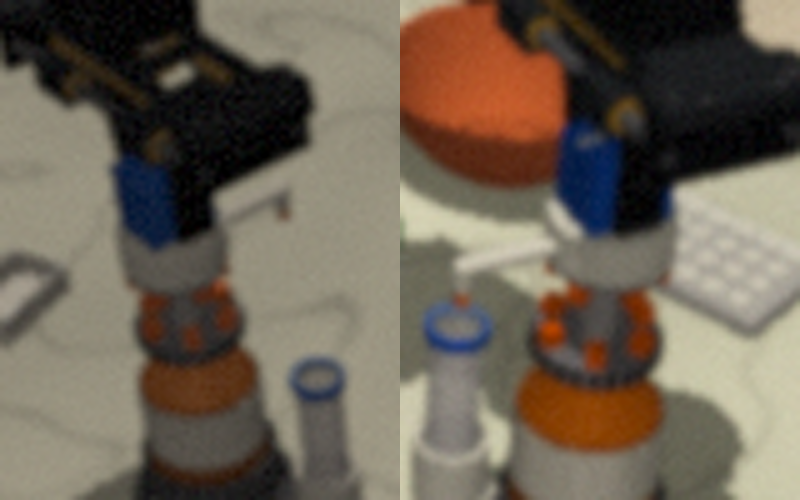

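The crops show the head upright above the ring. It looks slightly off the ring axis, left in the scene view and right in the side view, so I'll put numbers on that.

```bash
python3 - <<'E'
from h import *
ms=[camera_model('scene'),camera_model('side')]
s=sense();print(s['time_s'],s['tcp_pos'])
sk=tri(ms,[(249.8,138),(382.6,220)]);ri=tri(ms,[(252.8,152),(379.2,241)]);print(sk,ri)
P=s['tcp_pos']+np.array([0,0,.189-s['tcp_pos'][2]])
for c in ([.5211,-.2281],s['tcp_pos'][:2]):
  print([np.round(proj(m,[*c,z]),1).tolist() for m in ms for z in (.191,.137)])
im=[capture(n)[:,:,::-1] for n in('scene','side')]
for i,(x0,x1,rows) in zip(im,[(232,270,(134,137,140,152,154,156)),(360,405,(216,219,222,239,241,243))]):
  for r in rows: print(r,i[r,x0:x1].astype(int).sum(1).tolist())
E
```

```text
10.1 [ 0.52278223 -0.22566557  0.28291616]
(array([ 0.52967667, -0.22505934,  0.18392877]), [np.float64(0.0013912831201031753), np.float64(0.0013912831201033204)]) (array([ 0.52194956, -0.22742759,  0.12743255]), [np.float64(0.0007344676605321616), np.float64(0.0007344676605321029)])
[[249.6, 134.0], [252.1, 149.2], [381.1, 219.6], [379.2, 238.1]]
[[250.0, 134.5], [252.5, 149.8], [380.7, 218.8], [378.8, 237.3]]
134 [399, 409, 424, 428, 431, 412, 349, 266, 248, 250, 251, 236, 200, 168, 142, 163, 181, 206, 206, 207, 219, 230, 244, 252, 244, 232, 208, 219, 281, 362, 414, 421, 419, 419, 423, 423, 421, 421]
137 [418, 424, 422, 422, 420, 411, 362, 297, 245, 229, 244, 246, 260, 248, 248, 256, 258, 267, 253, 258, 251, 256, 245, 236, 233, 228, 209, 226, 284, 371, 413, 421, 420, 423, 421, 423, 419, 418]
140 [415, 412, 420, 416, 416, 413, 403, 364, 280, 229, 231, 248, 242, 251, 254, 250, 254, 255, 251, 251, 248, 254, 234, 233, 225, 208, 237, 271, 326, 393, 413, 415, 422, 413, 417, 420, 409, 425]
152 [409, 403, 416, 409, 403, 408, 418, 409, 397, 338, 229, 138, 130, 135, 138, 135, 133, 136, 148, 
[... 1156 characters left out ...]
 510, 506]
239 [271, 272, 262, 256, 255, 206, 139, 145, 183, 224, 238, 247, 247, 220, 196, 182, 190, 197, 184, 158, 168, 152, 156, 154, 154, 158, 153, 151, 159, 160, 152, 188, 334, 482, 547, 559, 565, 571, 565, 563, 565, 562, 569, 567, 559]
241 [272, 261, 273, 272, 275, 249, 191, 130, 141, 179, 239, 266, 298, 298, 283, 276, 255, 220, 180, 184, 166, 160, 145, 140, 148, 144, 155, 151, 157, 144, 157, 250, 407, 527, 556, 563, 560, 567, 564, 579, 565, 572, 564, 570, 567]
243 [262, 264, 278, 281, 277, 252, 215, 167, 144, 111, 144, 160, 171, 228, 242, 258, 261, 248, 221, 194, 190, 152, 164, 150, 144, 136, 137, 135, 117, 146, 239, 381, 504, 558, 570, 564, 563, 575, 567, 576, 562, 572, 572, 579, 575]
```

Emit:
{"fn": "jog_arm", "kwargs": {
  "rows": [
    [[0.0009,-0.0007,0,0],[0,0,0.005,0],[0,0,0.005,0],[0,0,0.002,0],[0,0,0,0],[0,0,0,0]]
  ]
}}

```text
time_s: 10.95
tcp_pos: [0.5216, -0.226, 0.2704]
ee_rot: [[-0.914, 0.406, 0.0], [0.406, 0.914, -0.0], [-0.0, -0.0, -1.0]]
wrist_force: [-0.3, 0.6, -3.6]
gripper_width: 0.415
gripper_force: 30.0
```

Emit:
{"fn": "jog_arm", "kwargs": {
  "rows": [
    [[0,0,0.0015,0],[0,0,0.0015,0],[0,0,0,0],[0,0,0,0]]
  ]
}}

```text
time_s: 11.45
tcp_pos: [0.5214, -0.2259, 0.2673]
ee_rot: [[-0.914, 0.406, -0.0], [0.406, 0.914, -0.0], [0.0, -0.0, -1.0]]
wrist_force: [0.1, -0.4, -2.7]
gripper_width: 0.412
gripper_force: 30.0
```

Emit:
{"fn": "jog_arm", "kwargs": {
  "rows": [
    [[0,0,0.001,0],[0,0,0.001,0],[0,0,0,0],[0,0,0,0]]
  ]
}}

```text
time_s: 11.95
tcp_pos: [0.5215, -0.226, 0.2657]
ee_rot: [[-0.914, 0.406, 0.0], [0.406, 0.914, -0.0], [-0.001, -0.0, -1.0]]
wrist_force: [-0.9, -0.4, 1.7]
gripper_width: 0.409
gripper_force: 30.0
```

Emit:
{"fn": "jog_arm", "kwargs": {
  "rows": [
    [[0,0,0.001,0],[0,0,0.0005,0],[0,0,0,0],[0,0,0,0]]
  ]
}}

```text
time_s: 12.45
tcp_pos: [0.5216, -0.2261, 0.265]
ee_rot: [[-0.914, 0.406, 0.001], [0.406, 0.914, -0.001], [-0.001, -0.0, -1.0]]
wrist_force: [-2.2, 0.6, 6.0]
gripper_width: 0.411
gripper_force: 30.0
```

```bash
python3 -c "
from h import *
s=sense();print(s['tcp_pos'],s['wrist_force'],s['moment'])"
```

```text
[ 0.52160291 -0.22607065  0.26503546] [-2.21390723  0.64578757  6.01090252] [ 0.37637333  0.8118153  -0.0356904 ]
```

Emit:
{"fn": "jog_arm", "kwargs": {
  "rows": [
    [[0,0,-0.001,0],[0,0,0,0],[0,0,0,0]]
  ]
}}

```text
time_s: 12.82
tcp_pos: [0.5216, -0.226, 0.2651]
ee_rot: [[-0.914, 0.406, 0.0], [0.406, 0.914, -0.0], [-0.001, -0.0, -1.0]]
wrist_force: [-2.3, 1.0, 5.0]
gripper_width: 0.41
gripper_force: 30.0
```

```bash
python3 - <<'E'
from h import *
s=sense();print(s['time_s'],s['tcp_pos'],np.round(s['ee_rot'],4).tolist(),s['wrist_force'],s['moment'])
a=capture('scene')[:,:,::-1];b=capture('side')[:,:,::-1]
c=lambda im,x,y,w,h:cv2.resize(im[y:y+h,x:x+w],(400,500),interpolation=cv2.INTER_CUBIC)
cv2.imwrite('pics/c4.png',cv2.convertScaleAbs(np.hstack([c(a,223,100,64,80),c(b,345,185,64,80)]),alpha=1.4))
E
```

```text
12.825 [ 0.52159581 -0.22600911  0.26511528] [[-0.9137, 0.4063, 0.0004], [0.4063, 0.9137, -0.0004], [-0.0006, -0.0002, -1.0]] [-2.26975832  1.01735734  5.04733291] [0.14378184 0.61074743 0.03388175]
```

View pics/c4.png

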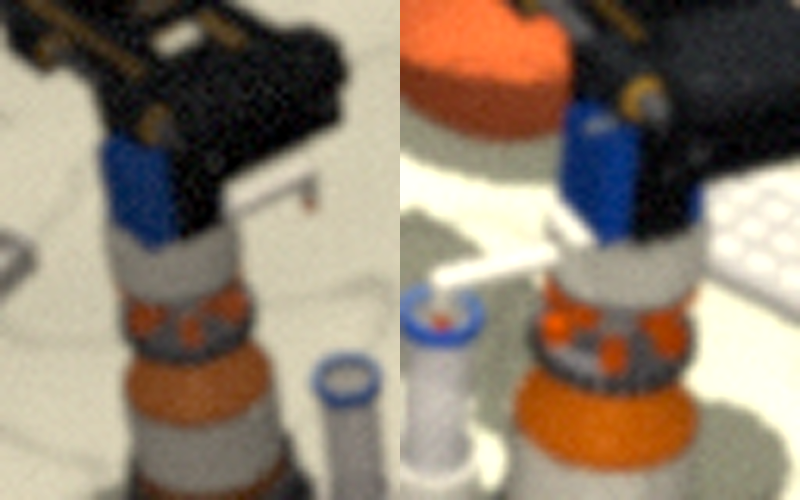

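The head sits slightly left of the ring axis in the scene crop (about 174 against 181 expected) and right in the side crop. The force points along tool +x, which says the bore edge is on the spigot's taper, so I'll shift along tool +x and try again.

Emit:
{"fn": "jog_arm", "kwargs": {
  "rows": [
    [[0,0,-0.001,0],[0,0,-0.001,0],[0.0015,0.0005,0,0],[0,0,0,0],[0,0,0,0]]
  ]
}}

```text
time_s: 13.55
tcp_pos: [0.52, -0.2248, 0.2659]
ee_rot: [[-0.914, 0.407, -0.001], [0.407, 0.914, 0.0], [0.001, -0.0, -1.0]]
wrist_force: [-0.1, -1.3, -3.2]
gripper_width: 0.41
gripper_force: 30.0
```

Emit:
{"fn": "jog_arm", "kwargs": {
  "rows": [
    [[0,0,0.001,0],[0,0,0.001,0],[0,0,0,0],[0,0,0,0]]
  ]
}}

```text
time_s: 14.05
tcp_pos: [0.5201, -0.2249, 0.2647]
ee_rot: [[-0.914, 0.407, -0.001], [0.407, 0.914, -0.0], [0.001, -0.0, -1.0]]
wrist_force: [-1.4, -2.1, -2.0]
gripper_width: 0.41
gripper_force: 30.0
```

```bash
cat > f.py <<'E'
from h import *
s=sense();R=np.array(s['ee_rot'])
print(s['time_s'],np.round(s['tcp_pos'],4),'F tool',np.round(R.T@s['wrist_force'],2),'M tool',np.round(R.T@s['moment'],3),'yaw',np.degrees(np.arctan2(R[1,0],R[0,0])),'j6',s['joints'][5])
E
python3 f.py
```

```text
14.05 [ 0.5201 -0.2249  0.2647] F tool [ 0.44 -2.53  1.98] M tool [0.818 0.055 0.019] yaw 156.01222081500967 j6 -106.9886715784033
```

Emit:
{"fn": "jog_arm", "kwargs": {
  "rows": [
    [[0,-0.0007,0,0],[0,0,0.0005,0],[0,0,0,0],[0,0,0,0]]
  ]
}}

```text
time_s: 14.55
tcp_pos: [0.52, -0.2253, 0.2641]
ee_rot: [[-0.914, 0.406, -0.0], [0.406, 0.914, 0.0], [0.0, 0.0, -1.0]]
wrist_force: [-1.1, -0.4, -2.8]
gripper_width: 0.411
gripper_force: 30.0
```

```bash
python3 f.py
```

```text
14.55 [ 0.52   -0.2253  0.2641] F tool [ 0.81 -0.84  2.83] M tool [0.208 0.086 0.042] yaw 156.01696569349158 j6 -106.91688079304431
```

Emit:
{"fn": "jog_arm", "kwargs": {
  "rows": [
    [[0.0003,-0.0003,0,0],[0,0,0.0007,0],[0,0,0.0005,0],[0,0,0,0],[0,0,0,0]]
  ]
}}

```text
time_s: 15.18
tcp_pos: [0.5197, -0.2256, 0.2631]
ee_rot: [[-0.914, 0.406, 0.0], [0.406, 0.914, 0.0], [-0.0, 0.0, -1.0]]
wrist_force: [0.7, 0.2, -3.1]
gripper_width: 0.412
gripper_force: 30.0
```

```bash
python3 f.py
```

```text
15.175 [ 0.5197 -0.2256  0.2631] F tool [-0.56  0.48  3.05] M tool [-0.137 -0.097 -0.016] yaw 156.01887640410703 j6 -106.89700773980043
```

Free now. I'll keep going down in small steps.

Emit:
{"fn": "jog_arm", "kwargs": {
  "rows": [
    [[0,0,0.001,0],[0,0,0.0005,0],[0,0,0,0],[0,0,0,0]]
  ]
}}

```text
time_s: 15.68
tcp_pos: [0.5196, -0.2256, 0.2616]
ee_rot: [[-0.914, 0.407, 0.0], [0.407, 0.914, -0.0], [-0.0, 0.0, -1.0]]
wrist_force: [0.4, 0.0, -3.5]
gripper_width: 0.414
gripper_force: 30.0
```

Emit:
{"fn": "jog_arm", "kwargs": {
  "rows": [
    [[0,0,0.001,0],[0,0,0,0],[0,0,0,0]]
  ]
}}

```text
time_s: 16.05
tcp_pos: [0.5196, -0.2256, 0.2605]
ee_rot: [[-0.914, 0.406, -0.0], [0.406, 0.914, -0.0], [0.0, -0.0, -1.0]]
wrist_force: [-0.8, 0.1, -2.4]
gripper_width: 0.414
gripper_force: 30.0
```

```bash
python3 f.py
```

```text
16.05 [ 0.5196 -0.2256  0.2605] F tool [ 0.75 -0.25  2.42] M tool [-0.054 -0.178  0.012] yaw 156.01655739743398 j6 -106.89650126960105
```

Emit:
{"fn": "jog_arm", "kwargs": {
  "rows": [
    [[0,0,0.001,0],[0,0,0,0],[0,0,0,0]]
  ]
}}

```text
time_s: 16.42
tcp_pos: [0.5196, -0.2256, 0.2596]
ee_rot: [[-0.914, 0.406, 0.0], [0.406, 0.914, -0.0], [-0.0, -0.0, -1.0]]
wrist_force: [0.3, -0.8, -3.1]
gripper_width: 0.415
gripper_force: 30.0
```

Emit:
{"fn": "jog_arm", "kwargs": {
  "rows": [
    [[0,0,0.001,0],[0,0,0,0],[0,0,0,0]]
  ]
}}

```text
time_s: 16.8
tcp_pos: [0.5196, -0.2256, 0.2585]
ee_rot: [[-0.914, 0.407, 0.0], [0.407, 0.914, -0.0], [-0.0, -0.0, -1.0]]
wrist_force: [-0.2, 0.5, -3.4]
gripper_width: 0.417
gripper_force: 30.0
```

```bash
python3 f.py
```

```text
16.8 [ 0.5196 -0.2256  0.2585] F tool [0.4  0.39 3.39] M tool [-0.061 -0.202  0.   ] yaw 156.01420269305592 j6 -106.89801989318546
```

Emit:
{"fn": "jog_arm", "kwargs": {
  "rows": [
    [[0,0,0.001,0],[0,0,0,0],[0,0,0,0]]
  ]
}}

```text
time_s: 17.18
tcp_pos: [0.5196, -0.2256, 0.2575]
ee_rot: [[-0.914, 0.406, -0.0], [0.406, 0.914, -0.0], [0.0, -0.0, -1.0]]
wrist_force: [0.9, -0.4, -3.0]
gripper_width: 0.411
gripper_force: 30.0
```

Emit:
{"fn": "jog_arm", "kwargs": {
  "rows": [
    [[0,0,0.001,0],[0,0,0,0],[0,0,0,0]]
  ]
}}

```text
time_s: 17.55
tcp_pos: [0.5196, -0.2256, 0.2565]
ee_rot: [[-0.914, 0.406, -0.0], [0.406, 0.914, -0.0], [0.0, -0.0, -1.0]]
wrist_force: [0.1, -0.7, -3.2]
gripper_width: 0.414
gripper_force: 30.0
```

```bash
python3 f.py
```

```text
17.55 [ 0.5196 -0.2256  0.2565] F tool [-0.4  -0.55  3.24] M tool [-0.07  -0.102  0.022] yaw 156.0154642117158 j6 -106.89867678453378
```

Emit:
{"fn": "jog_arm", "kwargs": {
  "rows": [
    [[0,0,0.001,0],[0,0,0,0],[0,0,0,0]]
  ]
}}

```text
time_s: 17.92
tcp_pos: [0.5196, -0.2256, 0.2555]
ee_rot: [[-0.914, 0.406, -0.0], [0.406, 0.914, -0.0], [0.0, -0.0, -1.0]]
wrist_force: [0.1, 0.1, -3.1]
gripper_width: 0.41
gripper_force: 30.0
```

Emit:
{"fn": "jog_arm", "kwargs": {
  "rows": [
    [[0,0,0.001,0],[0,0,0,0],[0,0,0,0]]
  ]
}}

```text
time_s: 18.3
tcp_pos: [0.5196, -0.2256, 0.2545]
ee_rot: [[-0.914, 0.406, -0.0], [0.406, 0.914, -0.0], [0.0, -0.0, -1.0]]
wrist_force: [0.9, -0.2, -3.6]
gripper_width: 0.405
gripper_force: 30.0
```

Emit:
{"fn": "jog_arm", "kwargs": {
  "rows": [
    [[0,0,0.001,0],[0,0,0,0],[0,0,0,0]]
  ]
}}

```text
time_s: 18.68
tcp_pos: [0.5196, -0.2256, 0.2535]
ee_rot: [[-0.914, 0.406, -0.0], [0.406, 0.914, -0.0], [0.0, -0.0, -1.0]]
wrist_force: [-0.4, 0.7, -3.2]
gripper_width: 0.407
gripper_force: 30.0
```

```bash
python3 f.py
```

```text
18.675 [ 0.5196 -0.2256  0.2535] F tool [0.66 0.48 3.18] M tool [-0.124 -0.16   0.013] yaw 156.01485057310265 j6 -106.89757209317756
```

Emit:
{"fn": "jog_arm", "kwargs": {
  "rows": [
    [[0,0,0.0007,0],[0,0,0,0],[0,0,0,0]]
  ]
}}

```text
time_s: 19.05
tcp_pos: [0.5196, -0.2256, 0.2529]
ee_rot: [[-0.914, 0.406, 0.0], [0.406, 0.914, -0.0], [-0.0, 0.0, -1.0]]
wrist_force: [-0.0, 0.0, -3.6]
gripper_width: 0.411
gripper_force: 30.0
```

Emit:
{"fn": "jog_arm", "kwargs": {
  "rows": [
    [[0,0,0.0007,0],[0,0,0,0],[0,0,0,0]]
  ]
}}

```text
time_s: 19.42
tcp_pos: [0.5196, -0.2256, 0.2521]
ee_rot: [[-0.914, 0.406, -0.0], [0.406, 0.914, -0.0], [0.0, -0.0, -1.0]]
wrist_force: [0.8, 0.8, -2.0]
gripper_width: 0.409
gripper_force: 30.0
```

```bash
python3 f.py
```

```text
19.425 [ 0.5196 -0.2256  0.2521] F tool [-0.4   1.    2.05] M tool [-0.074 -0.14   0.001] yaw 156.0175370529798 j6 -106.89752207398381
```

Emit:
{"fn": "jog_arm", "kwargs": {
  "rows": [
    [[0,0,0.0005,0],[0,0,0,0],[0,0,0,0]]
  ]
}}

```text
time_s: 19.8
tcp_pos: [0.5196, -0.2256, 0.2517]
ee_rot: [[-0.914, 0.406, -0.0], [0.406, 0.914, -0.0], [0.0, -0.0, -1.0]]
wrist_force: [-0.8, -0.1, -2.8]
gripper_width: 0.41
gripper_force: 30.0
```

Emit:
{"fn": "jog_arm", "kwargs": {
  "rows": [
    [[0,0,0.0005,0],[0,0,0,0],[0,0,0,0]]
  ]
}}

```text
time_s: 20.18
tcp_pos: [0.5197, -0.2257, 0.2514]
ee_rot: [[-0.914, 0.406, 0.0], [0.406, 0.914, -0.0], [-0.0, -0.0, -1.0]]
wrist_force: [-0.5, 1.0, -2.3]
gripper_width: 0.409
gripper_force: 30.0
```

```bash
python3 f.py
```

```text
20.175 [ 0.5197 -0.2257  0.2514] F tool [0.88 0.7  2.28] M tool [-0.082 -0.043  0.049] yaw 156.0186035193845 j6 -106.89722409190881
```

Emit:
{"fn": "jog_arm", "kwargs": {
  "rows": [
    [[0,0,0.0005,0],[0,0,0,0],[0,0,0,0]]
  ]
}}

```text
time_s: 20.55
tcp_pos: [0.5197, -0.2257, 0.2509]
ee_rot: [[-0.914, 0.406, 0.0], [0.406, 0.914, -0.0], [-0.0, -0.0, -1.0]]
wrist_force: [-0.8, 1.3, -0.7]
gripper_width: 0.41
gripper_force: 30.0
```

```bash
python3 f.py
```

```text
20.55 [ 0.5197 -0.2257  0.2509] F tool [1.29 0.81 0.67] M tool [-0.144  0.17  -0.043] yaw 156.0184615051158 j6 -106.89848696379931
```

Emit:
{"fn": "jog_arm", "kwargs": {
  "rows": [
    [[0,0,0.0004,0],[0,0,0,0],[0,0,0,0]]
  ]
}}

```text
time_s: 20.92
tcp_pos: [0.5197, -0.2256, 0.2505]
ee_rot: [[-0.914, 0.406, 0.0], [0.406, 0.914, -0.0], [-0.0, -0.0, -1.0]]
wrist_force: [-1.2, 1.2, 0.6]
gripper_width: 0.41
gripper_force: 30.0
```

```bash
python3 f.py
```

```text
20.925 [ 0.5197 -0.2256  0.2505] F tool [ 1.54  0.59 -0.58] M tool [-0.112  0.149 -0.049] yaw 156.02141387530423 j6 -106.89725464585757
```

Emit:
{"fn": "jog_arm", "kwargs": {
  "rows": [
    [[0.0002,0.0001,0,0.04],[0,0.0001,0,0.04],[0,0,0,0]]
  ]
}}

```text
time_s: 21.3
tcp_pos: [0.5195, -0.2257, 0.2504]
ee_rot: [[-0.879, 0.478, -0.0], [0.478, 0.879, -0.001], [-0.0, -0.001, -1.0]]
wrist_force: [-1.1, -0.6, 0.9]
gripper_width: 0.409
gripper_force: 30.0
```

```bash
python3 f.py
```

```text
21.3 [ 0.5195 -0.2257  0.2504] F tool [ 0.67 -1.09 -0.89] M tool [ 0.401 -0.026 -0.107] yaw 151.46815975367983 j6 -111.47544801356285
```

Emit:
{"fn": "jog_arm", "kwargs": {
  "rows": [
    [[0,0.0001,0,0.04],[0,0.0001,0,0.04],[0,0,0,0]]
  ]
}}

```text
time_s: 21.68
tcp_pos: [0.5195, -0.2256, 0.2504]
ee_rot: [[-0.838, 0.546, -0.0], [0.546, 0.838, -0.001], [-0.0, -0.001, -1.0]]
wrist_force: [-1.5, -2.1, 0.4]
gripper_width: 0.412
gripper_force: 30.0
```

```bash
python3 f.py
```

```text
21.675 [ 0.5195 -0.2256  0.2504] F tool [ 0.11 -2.58 -0.43] M tool [ 0.692 -0.121 -0.092] yaw 146.9148822350875 j6 -116.04677542919056
```

Emit:
{"fn": "jog_arm", "kwargs": {
  "rows": [
    [[0,-0.0003,0,0.04],[0,0,0.0001,0.04],[0,0,0,0]]
  ]
}}

```text
time_s: 22.05
tcp_pos: [0.5195, -0.2256, 0.2503]
ee_rot: [[-0.792, 0.611, 0.0], [0.611, 0.792, -0.0], [-0.0, -0.0, -1.0]]
wrist_force: [-1.5, -1.5, 0.7]
gripper_width: 0.411
gripper_force: 30.0
```

```bash
python3 f.py
```

```text
22.05 [ 0.5195 -0.2256  0.2503] F tool [ 0.23 -2.08 -0.68] M tool [ 0.436 -0.085 -0.112] yaw 142.3428832483735 j6 -120.59132704637766
```

Emit:
{"fn": "jog_arm", "kwargs": {
  "rows": [
    [[0,0,0,0.04],[0,0,0.0001,0.04],[0,0,0,0]]
  ]
}}

```text
time_s: 22.42
tcp_pos: [0.5195, -0.2255, 0.2502]
ee_rot: [[-0.74, 0.672, 0.0], [0.672, 0.74, -0.0], [-0.0, 0.0, -1.0]]
wrist_force: [-0.2, -0.8, 0.9]
gripper_width: 0.408
gripper_force: 30.0
```

```bash
python3 f.py
```

```text
22.425 [ 0.5195 -0.2255  0.2502] F tool [-0.35 -0.7  -0.94] M tool [ 0.377 -0.151 -0.099] yaw 137.7647646261942 j6 -125.16868274191998
```

Emit:
{"fn": "jog_arm", "kwargs": {
  "rows": [
    [[0,0,0,0.04],[0,0,0.0001,0.04],[0,0,0,0.04],[0,0,0,0]]
  ]
}}

```text
time_s: 22.92
tcp_pos: [0.5197, -0.2254, 0.2501]
ee_rot: [[-0.655, 0.756, 0.001], [0.756, 0.655, -0.0], [-0.0, 0.0, -1.0]]
wrist_force: [0.3, -0.0, 2.0]
gripper_width: 0.406
gripper_force: 30.0
```

```bash
python3 f.py
```

```text
22.925 [ 0.5197 -0.2254  0.2501] F tool [-0.24  0.21 -2.04] M tool [ 0.216 -0.156 -0.118] yaw 130.89650226867835 j6 -132.03942391057595
```

Emit:
{"fn": "jog_arm", "kwargs": {
  "rows": [
    [[0,0,0,0.04],[0,0,0.0001,0.04],[0,0,0,0.04],[0,0,0,0]]
  ]
}}

```text
time_s: 23.42
tcp_pos: [0.5197, -0.2254, 0.25]
ee_rot: [[-0.56, 0.829, 0.001], [0.829, 0.56, 0.0], [-0.0, 0.001, -1.0]]
wrist_force: [-0.5, 0.8, 0.9]
gripper_width: 0.416
gripper_force: 30.0
```

```bash
python3 f.py
```

```text
23.425 [ 0.5197 -0.2254  0.25  ] F tool [ 0.9   0.05 -0.86] M tool [ 0.047 -0.13  -0.042] yaw 124.02230320596121 j6 -138.91405138085398
```

Emit:
{"fn": "jog_arm", "kwargs": {
  "rows": [
    [[0,0,0,0.04],[0,0.0001,0.0001,0.04],[0,0,0,0.04],[0,0,0,0]]
  ]
}}

```text
time_s: 23.92
tcp_pos: [0.5199, -0.2253, 0.2499]
ee_rot: [[-0.456, 0.89, 0.001], [0.89, 0.456, 0.0], [-0.0, 0.001, -1.0]]
wrist_force: [0.2, -1.1, 1.8]
gripper_width: 0.41
gripper_force: 30.0
```

```bash
python3 f.py
```

```text
23.925 [ 0.5199 -0.2253  0.2499] F tool [-1.06 -0.27 -1.85] M tool [-0.098 -0.115 -0.065] yaw 117.14736472819347 j6 -145.79538004863528
```

Emit:
{"fn": "jog_arm", "kwargs": {
  "rows": [
    [[0,0,0,0.04],[0,0.0001,0.0001,0.04],[0,0,0,0.04],[0,0,0,0]]
  ]
}}

```text
time_s: 24.42
tcp_pos: [0.52, -0.2253, 0.2498]
ee_rot: [[-0.346, 0.938, 0.001], [0.938, 0.346, 0.0], [-0.0, 0.001, -1.0]]
wrist_force: [0.8, -0.2, 0.5]
gripper_width: 0.417
gripper_force: 30.0
```

```bash
python3 f.py
```

```text
24.425 [ 0.52   -0.2253  0.2498] F tool [-0.43  0.65 -0.55] M tool [-0.25  -0.029 -0.075] yaw 110.27084165272348 j6 -152.67567342225374
```

Emit:
{"fn": "jog_arm", "kwargs": {
  "rows": [
    [[0,0.0001,0,0.04],[0,0.0001,0.0001,0.04],[0,0.0001,0,0.04],[0,0,0,0]]
  ]
}}

```text
time_s: 24.92
tcp_pos: [0.5202, -0.2252, 0.2497]
ee_rot: [[-0.232, 0.973, 0.001], [0.973, 0.232, 0.0], [-0.0, 0.001, -1.0]]
wrist_force: [-0.1, 0.1, 2.0]
gripper_width: 0.408
gripper_force: 30.0
```

Emit:
{"fn": "jog_arm", "kwargs": {
  "rows": [
    [[0,0.0001,0.0001,0.04],[0,0,0,0.038],[0,0,0,0],[0,0,0,0]]
  ]
}}

```text
time_s: 25.42
tcp_pos: [0.5203, -0.2252, 0.2496]
ee_rot: [[-0.155, 0.988, 0.001], [0.988, 0.155, -0.0], [-0.0, 0.001, -1.0]]
wrist_force: [0.7, 0.2, 2.0]
gripper_width: 0.412
gripper_force: 30.0
```

```bash
python3 f.py; python3 - <<'E'
from h import *
a=capture('scene')[:,:,::-1];b=capture('side')[:,:,::-1];w=capture('wrist')[:,:,::-1]
c=lambda im,x,y,w,h,W:cv2.resize(im[y:y+h,x:x+w],(W,300),interpolation=cv2.INTER_CUBIC)
cv2.imwrite('pics/c5.png',np.vstack([cv2.convertScaleAbs(np.hstack([c(a,225,115,80,60,400),c(b,325,195,80,60,400)]),alpha=1.4),c(w,160,50,320,120,800)]))
E
```

```text
25.425 [ 0.5203 -0.2252  0.2496] F tool [ 0.07  0.74 -1.98] M tool [-0.41   0.008 -0.073] yaw 98.90050570629434 j6 -164.06296581229398
```

View pics/c5.png

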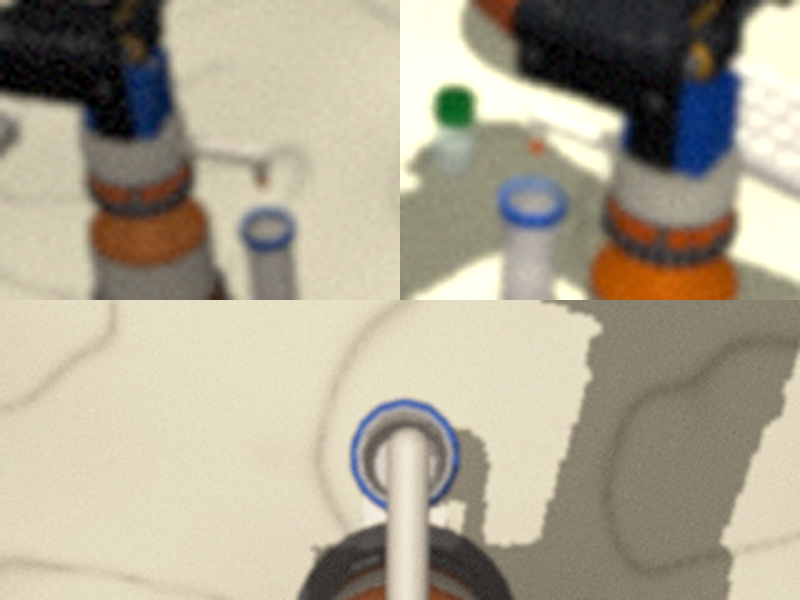

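The pictures show the head home on the ring with its nozzle end centred over the blue rim, at about (405,450) in the wrist crop. I'll release now.

Emit:
{"fn": "jog_arm", "kwargs": {
  "rows": [
    [[0,0,-0.0003,0],[0,0,0,0],[0,0,0,0],[0,0,0,0],[0,0,0,0],[0,0,0,0]]
  ],
  "claw": 1.0
}}

```text
time_s: 26.32
tcp_pos: [0.52, -0.2252, 0.2497]
ee_rot: [[-0.154, 0.988, -0.0], [0.988, 0.154, -0.0], [-0.0, -0.0, -1.0]]
wrist_force: [-0.1, -0.4, -0.8]
gripper_width: 0.967
gripper_force: 0.0
```

Emit:
{"fn": "jog_arm", "kwargs": {
  "rows": [
    [[0,0,-0.005,0],[0,0,-0.02,0],[0,0,-0.03,0],[0,0,-0.04,0],[0,0,-0.04,0],[0,0,-0.02,0],[0,0,0,0],[0,0,0,0],[0,0,0,0]]
  ]
}}

```text
time_s: 27.45
tcp_pos: [0.5197, -0.2251, 0.4033]
ee_rot: [[-0.154, 0.988, -0.003], [0.988, 0.154, 0.001], [0.001, -0.003, -1.0]]
wrist_force: [0.3, 0.3, -0.7]
gripper_width: 1.0
gripper_force: 0.0
```

```bash
python3 f.py; python3 - <<'E'
from h import *
a=capture('scene')[:,:,::-1];b=capture('side')[:,:,::-1];w=capture('wrist')[:,:,::-1]
c=lambda im,x,y,w,h,W:cv2.resize(im[y:y+h,x:x+w],(W,300),interpolation=cv2.INTER_CUBIC)
cv2.imwrite('pics/c6.png',np.vstack([cv2.convertScaleAbs(np.hstack([c(a,225,115,80,60,400),c(b,325,195,80,60,400)]),alpha=1.4),c(w,160,80,320,120,800)]))
E
```

```text
27.45 [ 0.5197 -0.2251  0.4033] F tool [0.25 0.32 0.74] M tool [-0.025 -0.119 -0.01 ] yaw 98.83136663417278 j6 -164.1252255127969
```

View pics/c6.png

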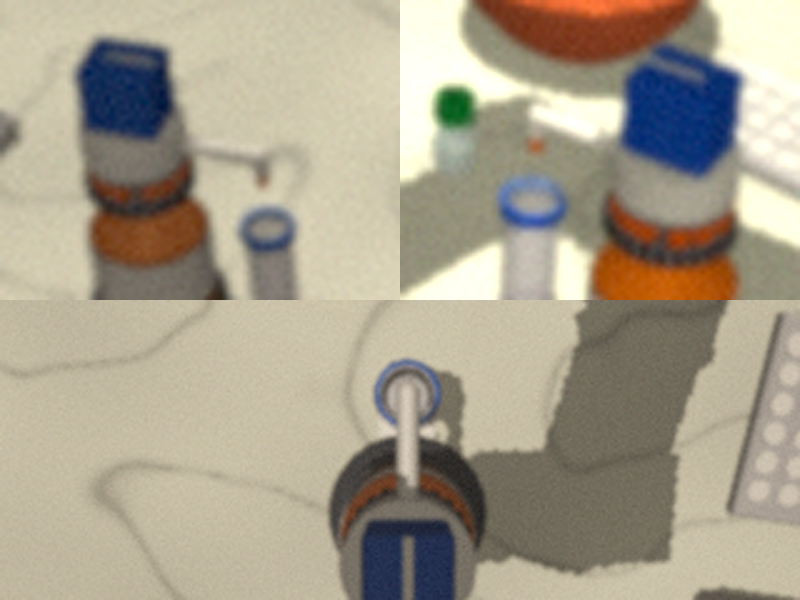

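The head stands upright and home, and the nozzle is over the tube's mouth, at about (407,385) in the wrist crop. The arm is clear of everything.

```bash
python3 -c "
from station import *
print(finish_job())"
```

```text
the job is handed in; nothing more can be done
None
```

The dispenser head is home on the ring, screwed clockwise by about 53° (estimated from the tool's turn less the play, since the ring joint isn't reported) with its nozzle over the tube's mouth, released, and the job is handed in; the hand-in returned no verdict.

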